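# Blend the mill balls with the stirring rod

### The arm

A 6-joint arm with a two-finger parallel gripper is mounted at the origin on a cart in front of the work surface, level with it; the furniture and walls round the work are solid. World frame = base frame: x ahead of the robot, y to its left, z up, the work surface at z = 0. Lengths are in m, angles in rad, forces in N, time in s.
With the tool pointing down it reaches from about 0.35 to 0.775 m from the base axis. Payload 5.5 kg.
Tool frame: the origin (TCP) lies between the finger pads; the fingertips stand 19 mm ahead of it and the grasp point (between the pads) is the TCP; z points along the fingers, y is the direction in which the jaws open and shut (so a half turn about z gives the same grasp; the last joint's range is limited). The gripper opens to 85 mm and grips with 20 to 120 N. Pads are 22 mm wide; open, the fingers measure 114 mm over their backs; the gripper's body (76 mm by 85 mm) begins 54 mm behind the grasp point. The pads swing forward as they close: fully open they stand 13 mm farther back than shut.
Start: joints at [1.164, 0.313, 0.046, 1.304, 0, 1.431], TCP at [0.152, 0.555, 0.226] pointing down, gripper open.
Joint ranges: [-2.76, 2.76], [-0.86, 1.69], [-1.03, 1.26], [-2.2, 2.34], [-1.47, 1.5], [-3.14, 3.14]. Speed limits (rad/s): [2.57, 2.57, 3.14, 3.14, 3.14, 3.14].

### API

Orientations are given as a unit quaternion [w, x, y, z].
In Python, from workcell import get_state, cams, workorder gives the robot as it stands.
- The arm moves only by the tool play_rows, never from a script. Its argument "series" is text: rows parted by semicolons, each of 7 numbers parted by spaces: the opening in per cent of the stroke, from 0 (shut) to 100 (fully open), then the shift along the tool's x, y, z in cm, then the turn, a rotation vector about the tool's x, y, z in degrees. A call has 1 to 12 rows; each row shifts and turns the commanded pose from where the row before left it, along the tool's axes as they then stand; what a row does not reach is not made up. A row lasts 1/8 s, in which the tool goes at most 62.5 mm and 10.7 degrees, less where a joint would pass 70% of its speed; a pose out of reach is approached as far as the arm can. A call with a gripper value outside its range is refused whole. The fingers move at their own pace and stop on an object; "newtons" is the grip in N (left out, the last holds). Time passes only in rows, so rows that do not move let the fingers close. It gives the time, the measured TCP pose, the force and the opening at its end, in the units of the state.
- get_state(): the state, without advancing time (a new reading comes with each control period).
- cams.read_camera(name): name is "scene" or "top" or "wrist"; returns the picture (384x512x3 uint8, red, green, blue); there is no depth.
- cams.get_calibration(name): a dict with "fx", "fy", "cx", "cy" (pixels), "rvec" (rotation vector, rad) and "tvec" (3), from world to camera coordinates, as OpenCV has them. Camera axes: x right, y down, z forward; pixel columns grow to the right and rows downward; lengths in m; the calibration is good to about 2 mm. The wrist camera is an equidistant fisheye: a pixel r from the principal point sees the ray r / f radians off the axis. A picture is of the moment at which its call begins: read the wrist's pose just before it. get_calibration takes no time and is no camera call; for the wrist camera it gives the pose at the moment of the call.
- workorder.hand_in(): hands the job in, once; it reports no verdict.
The state is a dict: "clock": time; "joint_pos": joint angles; "qvel": joint speeds; "tau": joint torques, N m; "tcp_pos": TCP position; "orientation": TCP orientation; "wrist_force": force on the tool from outside, world axes, zero at the start; "ft_torque": the same for the moment, N m; "finger_gap": finger opening in m.
Only numpy, scipy, OpenCV 4.12 (cv2) and the standard library are available. Lean on these libraries where they do the work, as an engineer would, in place of code of your own. Each camera call takes 0.05 s, during which the arm holds its last target.

### The job

The ceramic mill balls in the steel bowl were poured in with the large ones at one ear and the small ones at the other. Take the stirring rod off its fork stand and stir the balls with it until the two sizes are mixed: in the bowl's half at each ear lie at least two large and two small balls, and neither size lies wholly on one side of the line through the ears. Then hang the rod back in its fork by the collar; keep every ball in the bowl, touch the balls only with the rod, do not force the rod hard against the bowl, and leave the roll of tape where it is.

Things in the scene. Friction and masses are not known exactly. Their poses are not given: they have to be found in the camera images.
- pan: open steel bowl, fixed. Origin: centre of its underside, on the bench; z up. Inside: flat floor 7.5 mm up to 41 mm radius, then a 22 degree cone (26 mm up at 85 mm), then an upright wall to the rim 52 mm up; outer radius 93. Wire ears along its +y and -y reach 110 mm out. Ears' halves: y > 0, y < 0; line through the ears: x = 0. At the start large balls at y > 0, small at y < 0, heaped in the middle
- hanger: fork stand, fixed: ply foot 95x80x10 mm, steel post at x = 25 to 35 mm, flat fork 6 mm thick on top, its upper face 105 mm above the bench; nothing higher. Origin: centre of the foot's underside, z up. The slot runs along x from its open end (x = -46 mm) to its closed end (x = +12 mm), 24 mm wide, open above and below, so the rod can be lifted straight up and out
- seat (a point): where the rod hangs: middle of the slot at the fork's upper face, 12 mm in -x from the hanger's origin and 105 mm up; same axes as the hanger. Hung: the collar's underside lies on both prongs, its centre within 20 mm of this point along the slot
- stirrer: stirring rod, 151 mm long, about 0.18 kg, hanging upright in the fork at the start. Origin: its lower tip; z runs up the rod. Steel rod 14 mm across up to 85 mm; steel collar 48 mm across, 5 mm thick, underside at 85 mm; square black rubber handle (grippy) 24x24 mm from 90 to 151 mm, flats along x and y, parallel to the hanger's at the start. Tip 20 mm above the bench when hung
- stirrer_tip (a point): centre of the rod's lower tip
- stirrer_collar (a point): centre of the collar's underside, 85 mm above the tip
- stirrer_handle (a point): point inside the rubber handle, 123 mm above the tip, good to grasp across 24 mm
- large_0_center (a point): centre of a large white ceramic ball, 28 mm across, about 35 g, smooth (friction about 0.2), rolls freely
- large_1_center (a point): centre of a large white ceramic ball, 28 mm across, about 35 g, smooth (friction about 0.2), rolls freely
- large_2_center (a point): centre of a large white ceramic ball, 28 mm across, about 35 g, smooth (friction about 0.2), rolls freely
- large_3_center (a point): centre of a large white ceramic ball, 28 mm across, about 35 g, smooth (friction about 0.2), rolls freely
- large_4_center (a point): centre of a large white ceramic ball, 28 mm across, about 35 g, smooth (friction about 0.2), rolls freely
- large_5_center (a point): centre of a large white ceramic ball, 28 mm across, about 35 g, smooth (friction about 0.2), rolls freely
- small_0_center (a point): centre of a small white ceramic ball, 18 mm across, about 15 g, smooth (friction about 0.2), rolls freely
- small_1_center (a point): centre of a small white ceramic ball, 18 mm across, about 15 g, smooth (friction about 0.2), rolls freely
- small_2_center (a point): centre of a small white ceramic ball, 18 mm across, about 15 g, smooth (friction about 0.2), rolls freely
- small_3_center (a point): centre of a small white ceramic ball, 18 mm across, about 15 g, smooth (friction about 0.2), rolls freely
- small_4_center (a point): centre of a small white ceramic ball, 18 mm across, about 15 g, smooth (friction about 0.2), rolls freely
- small_5_center (a point): centre of a small white ceramic ball, 18 mm across, about 15 g, smooth (friction about 0.2), rolls freely
- masking_roll: bystander: loose roll of masking tape lying flat, 96 mm across, 24 mm high; origin at the centre of its underside
There are look-alikes about, which are no part of the job. What is meant by the stirrer is not pink, and is the larger of those in its own colour.

How it is judged:
By the outcome, as a careful person would: the job done as asked, in the order asked, and still so for the second after the job is handed in, with the robot touching nothing.
It also fails if it takes over 64 s, if anything falls off the work surface, if the arm or the gripper's body presses on something with over 40 N, if the wrist force passes 120 N, or if a joint passes its speed limit or range.

## Working session

There is one attempt and no reset: what is moved stays moved. The work goes in short steps, Python scripts to look and compute and a tool call to move; the robot and the scene stay as the last step left them, time stands still between calls to the robot, and variables do not carry over. Pictures are saved under pics/ and viewed, and the job is handed in when it is done.

Besides the shell and the picture viewer there is one more tool, called after ">>>" as name(argument=value, ...) on one line, values as JSON. play_rows: Moves the arm, as the interface text tells. Its arguments: {"type":"object","properties":{"series":{"type":"string"},"newtons":{"type":"number"}},"required":["series"]}

```bash
mkdir -p pics; ls; python3 - <<'E'
from workcell import get_state, cams, workorder
import cv2
print(get_state())
for n in ("scene","top","wrist"):
    c=cams.get_calibration(n); print(n,c)
    im=cams.read_camera(n); cv2.imwrite(f"pics/{n}0.png",im[:,:,::-1])
E
```

```text
pics
{'clock': 0.0, 'joint_pos': array([ 1.16439494e+00,  3.13988537e-01,  4.49812430e-02,  1.30355433e+00,
       -2.10938570e-05,  1.43120613e+00]), 'qvel': array([-0.00091297, -0.00152972, -0.00040102, -0.00035209,  0.00053613,
       -0.00038875]), 'tau': array([-6.08949094e-06, -4.80629361e+01,  2.98533136e+01,  1.94350665e-02,
       -5.22761968e-05,  1.15698273e-05]), 'tcp_pos': array([0.15141328, 0.55418818, 0.22531652]), 'orientation': array([-2.27820466e-04,  1.33010184e-01,  9.91114278e-01, -8.52803079e-04]), 'wrist_force': array([ 0.3821745 , -0.22248194,  1.09270878]), 'ft_torque': array([0.05670599, 0.03796978, 0.00157511]), 'finger_gap': 0.08558641877028617}
scene {'fx': 359.08353570829144, 'fy': 359.08353570829144, 'cx': 249.94879033208028, 'cy': 189.49789314374846, 'rvec': array([ 1.1662895 , -2.07720501,  1.13454159]), 'tvec': array([0.33401283, 0.30912966, 0.53129988])}
top {'fx': 498.35208069974414, 'fy': 498.35208069974414, 'cx': 249.58059490722013, 'cy': 198.8665638177499, 'rvec': array([ 2.17253195, -2.20351975,  0.04695073]), 'tvec': array([0.09454427, 0.54125957, 1.17611898])}
wrist {'fx': 297.3186396354542, 'fy': 297.3186396354542, 'cx': 251.48635135425823, 'cy': 190.31619722351917, 'rvec': array([-2.28578575, -1.7445361 , -0.27549568]), 'tvec': array([-0.57409656, -0.03958561,  0.38021154])}
```

View pics/scene0.png

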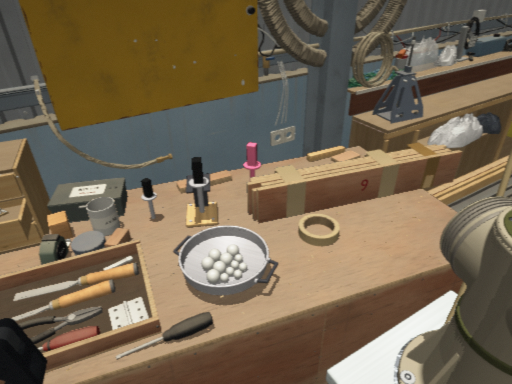

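View pics/top0.png

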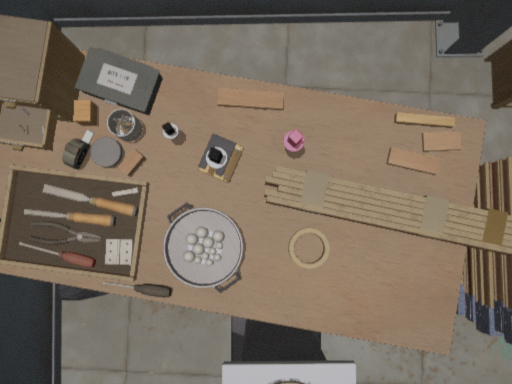

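View pics/wrist0.png

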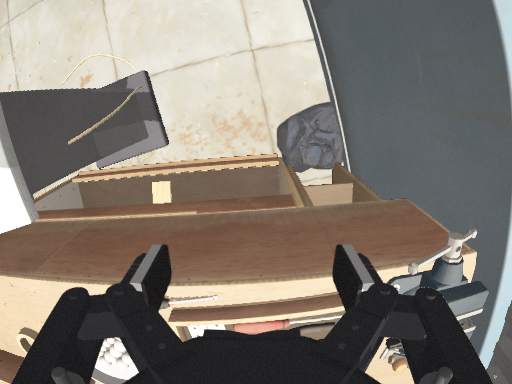

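```bash
cat > h.py <<'E'
import numpy as np, cv2
from workcell import get_state, cams, workorder
def cal(n):
    c=cams.get_calibration(n); K=np.array([[c['fx'],0,c['cx']],[0,c['fy'],c['cy']],[0,0,1.]])
    R=cv2.Rodrigues(np.array(c['rvec']))[0]; return K,R,np.array(c['tvec'])
def back(n,uv,z):
    K,R,t=cal(n); uv=np.atleast_2d(np.array(uv,float))
    d=(np.linalg.inv(K)@np.c_[uv,np.ones(len(uv))].T).T@R
    C=-R.T@t; s=(z-C[2])/d[:,2]; return C+s[:,None]*d
def proj(n,P):
    K,R,t=cal(n); P=np.atleast_2d(P); q=(R@P.T).T+t; q=(K@q.T).T; return q[:,:2]/q[:,2:]
def crop(im,x,y,w,h,s,f):
    cv2.imwrite(f,cv2.resize(im[y:y+h,x:x+w,::-1],None,fx=s,fy=s,interpolation=cv2.INTER_CUBIC))
E
python3 - <<'E'
from h import *
t=cv2.imread("pics/top0.png")[:,:,::-1]; s=cv2.imread("pics/scene0.png")[:,:,::-1]
crop(t,155,120,100,90,7,"pics/t_h.png");crop(t,150,190,110,110,5,"pics/t_b.png")
crop(s,130,140,150,160,4,"pics/s_c.png") if 0 else crop(s,130,150,150,150,4,"pics/s_c.png")
for n in("top","scene"):
    K,R,tt=cal(n);print(-R.T@tt)
print(back("top",[[204,247],[215,156]],0.05))
E
```

```text
[0.477474   0.07344718 1.20489854]
[-0.08312086  0.42290119  0.55104518]
[[0.43076248 0.19337218 0.05      ]
 [0.64200399 0.16579886 0.05      ]]
```

View pics/t_h.png

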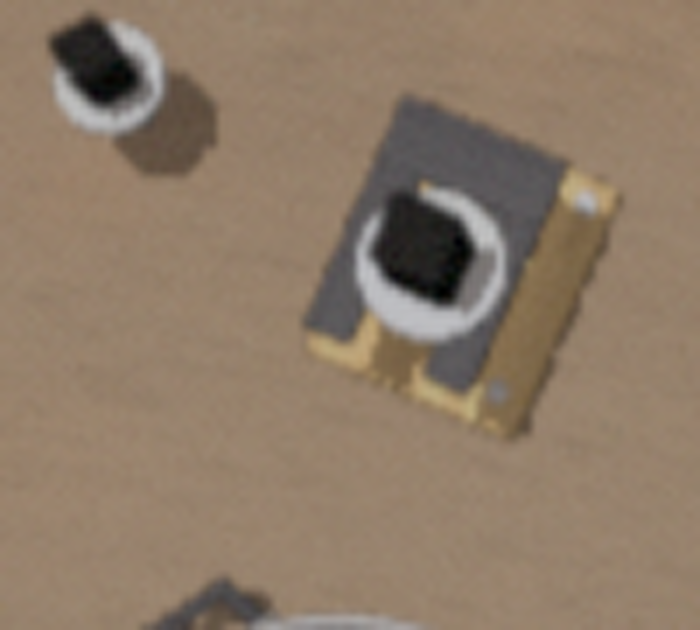

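View pics/t_b.png

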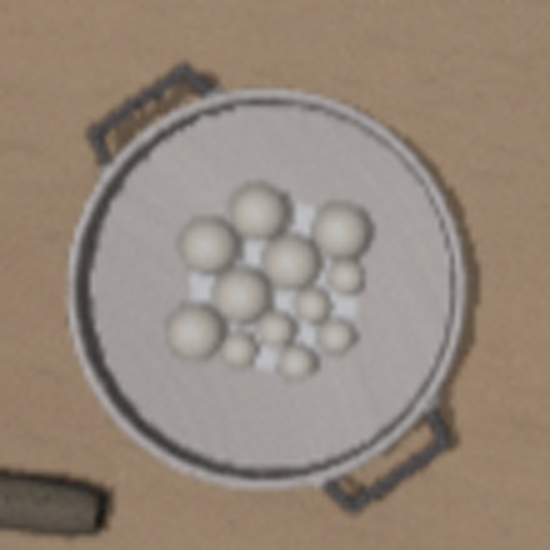

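View pics/s_c.png

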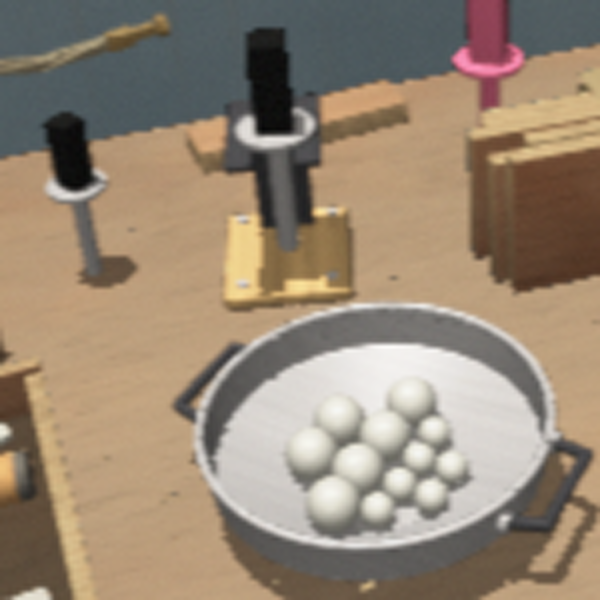

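```bash
cat >> h.py <<'E'
def uv(c,x0,y0,s): c=np.atleast_2d(np.array(c,float)); return (c+.5)/s-.5+[x0,y0]
def rot(a): c,s=np.cos(a),np.sin(a); return np.array([[c,-s],[s,c]])
def w(p,a,P):
    P=np.atleast_2d(np.array(P,float)); return np.c_[P[:,:2]@rot(a).T+p[:2],P[:,2]]
E
python3 - <<'E'
from h import *
from scipy.optimize import least_squares
T=lambda c:uv(c,155,120,7); S=lambda c:uv(c,130,150,4); B=lambda c:uv(c,150,190,5)
print("collar top",back("top",T([431,263]),.11), "scene",back("scene",S([275,128]),.108))
print("tip scene",back("scene",S([288,248]),.02))
# hanger fit: foot corners z=.01
obsT=T([[515,440],[620,195],[305,345]]); MT=np.array([[-.0475,-.04,.005],[.0475,-.04,.005],[-.0475,.04,.005]])
obsS=S([[225,302],[352,294]]); MS=np.array([[-.0475,.04,0.003],[-.0475,-.04,0.003]])
f=lambda p:np.r_[(proj("top",w(p,p[2],MT))-obsT).ravel(),(proj("scene",w(p,p[2],MS))-obsS).ravel()]
r=least_squares(f,[.64,.17,-.4]); print("hanger",r.x,np.degrees(r.x[2]),f(r.x).round(1)); p=r.x
print("seat",w(p,p[2],[-.012,0,.105]))
bc=back("top",B([267,289]),.052)[0]; print("bowl",bc, back("scene",S([375,423]),.052))
e=back("top",B([[148,110],[395,460]]),.04); print(e, np.degrees(np.arctan2(*(e[0]-e[1])[[1,0]])))
balls=back("top",B([[257,210],[209,243],[341,230],[290,263],[242,295],[194,331],[347,275],[313,303],[276,328],[336,336],[240,349],[297,362]]),.02)
a=np.radians(np.degrees(np.arctan2(*(e[0]-e[1])[[1,0]]))-90); print("bowl yaw",a)
print((1000*(balls[:,:2]-bc[:2])@rot(a)).round())
E
```

```text
collar top [[0.63087292 0.15849611 0.11      ]] scene [[0.6320349  0.15680416 0.108     ]]
tip scene [[0.63036313 0.15796913 0.02      ]]
hanger [ 0.64360212  0.15417277 -0.43118523] -24.705093994937393 [ 0.2 -0.   1.2 -0.7  0.1  0.2 -0.7  1.2 -0.3  0.6]
seat [[0.63270047 0.15918815 0.105     ]]
bowl [0.42995472 0.1954825  0.052     ] [[0.42238889 0.19954747 0.052     ]]
[[0.51372102 0.25182101 0.04      ]
 [0.34958317 0.13795263 0.04      ]] 34.7504479353767
bowl yaw -0.9642865937797075
[[ 14.  34.]
 [-13.  35.]
 [ 41.   3.]
 [ 12.   5.]
 [-15.   5.]
 [-43.   5.]
 [ 31. -16.]
 [ 10. -17.]
 [-11. -17.]
 [ 10. -36.]
 [-30. -15.]
 [-12. -36.]]
```

```bash
cat >> h.py <<'E'
from scipy.spatial.transform import Rotation as Ro
def tool():
    s=get_state(); q=s['orientation']; return s,Ro.from_quat(np.r_[q[1:],q[0]])
def togo(target,yaw=None):
    """cm in tool axes for target world; yaw = desired world angle(deg) of tool y, pointing down; turn applied first"""
    s,R=tool(); 
    if yaw is not None:
        y=np.radians(yaw); Y=np.array([np.cos(y),np.sin(y),0]); Z=np.array([0,0,-1.]); Rd=Ro.from_matrix(np.c_[np.cross(Y,Z),Y,Z])
        print("turn deg",np.degrees((R.inv()*Rd).as_rotvec()).round(2)); R=Rd
    print("clock",s['clock'],"tcp",s['tcp_pos'].round(4),"cm",(100*R.inv().apply(np.array(target)-s['tcp_pos'])).round(2),"F",s['wrist_force'].round(1),"gap",round(s['finger_gap'],4))
E
python3 -c "
from h import *
togo([.631,.158,.23],66)"
```

```text
turn deg [-0.08 -0.    8.71]
clock 0.15 tcp [0.1515 0.5543 0.2255] cm [-59.93 -16.7   -0.45] F [-0.5 -0.8 -0.2] gap 0.0853
```

>>> play_rows(series="80 0 0 0 0 0 8.7; 80 -5.45 -1.52 0 0 0 0; 80 -5.45 -1.52 0 0 0 0; 80 -5.45 -1.52 0 0 0 0; 80 -5.45 -1.52 0 0 0 0; 80 -5.45 -1.52 0 0 0 0; 80 -5.45 -1.52 0 0 0 0; 80 -5.45 -1.52 0 0 0 0; 80 -5.45 -1.52 0 0 0 0; 80 -5.45 -1.52 0 0 0 0; 80 -5.45 -1.52 0 0 0 0; 80 0 0 0 0 0 0", newtons=60)

```text
clock: 1.65
tcp_pos: [0.5904, 0.1911, 0.2248]
orientation: [-0.0, 0.21, 0.978, -0.0]
wrist_force: [-0.7, 0.1, -0.4]
finger_gap: 0.0684
```

```bash
python3 - <<'E'
from h import *
togo([.631,.158,.23],66)
im=cams.read_camera("wrist"); cv2.imwrite("pics/w1.png",im[:,:,::-1])
im=cams.read_camera("scene"); crop(im,130,100,150,150,4,"pics/s1.png")
E
```

```text
turn deg [-0.04 -0.01 -0.29]
clock 1.65 tcp [0.5904 0.1911 0.2248] cm [-5.06 -1.37 -0.52] F [-0.7  0.1 -0.4] gap 0.0684
```

View pics/w1.png

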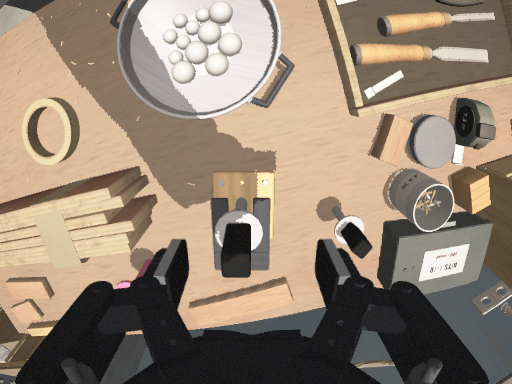

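View pics/s1.png

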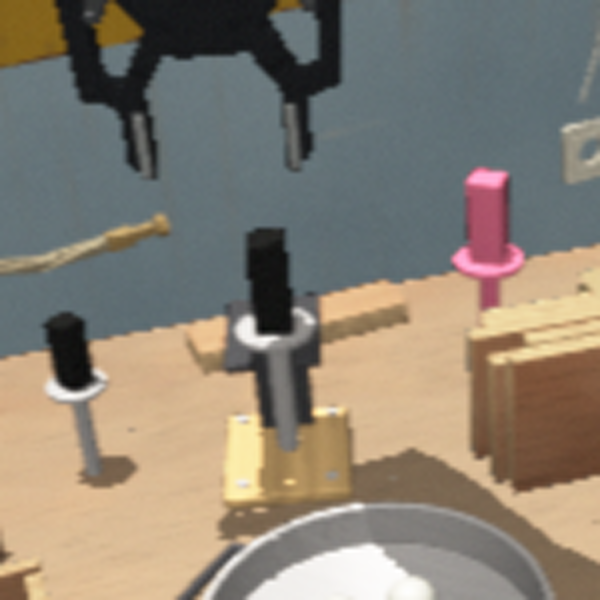

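>>> play_rows(series="80 -2.53 -0.68 0 0 0 -0.3; 80 -2.53 -0.68 0 0 0 0; 80 0 0 0 0 0 0; 80 0 0 0 0 0 0")

```text
clock: 2.25
tcp_pos: [0.6273, 0.1626, 0.2263]
orientation: [-0.0, 0.205, 0.979, 0.0]
wrist_force: [0.5, -0.1, 0.3]
finger_gap: 0.0682
```

```bash
python3 - <<'E'
from h import *
togo([.631,.158,.145],66)
im=cams.read_camera("wrist"); cv2.imwrite("pics/w2.png",im[:,:,::-1])
im=cams.read_camera("top"); crop(im,155,100,120,110,6,"pics/t2.png")
E
```

```text
turn deg [ 0.   -0.05  0.4 ]
clock 2.25 tcp [0.6273 0.1626 0.2263] cm [-0.52 -0.27  8.13] F [ 0.5 -0.1  0.3] gap 0.0682
```

View pics/w2.png

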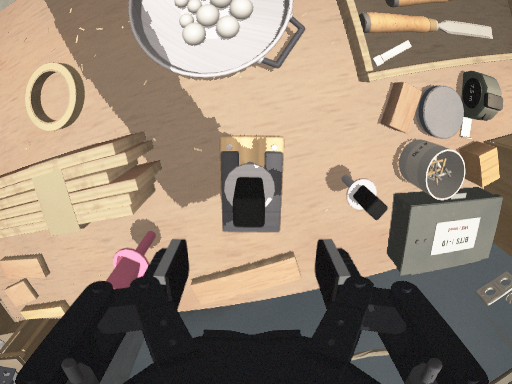

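```bash
cat >> h.py <<'E'
def projw(P,c=None):
    K,R,t=cal("wrist"); q=(R@np.atleast_2d(P).T).T+t; r=np.hypot(q[:,0],q[:,1]); th=np.arctan2(r,q[:,2])
    return np.c_[K[0,0]*th*q[:,0]/r+K[0,2],K[0,0]*th*q[:,1]/r+K[1,2]]
def rayw(uv):
    K,R,t=cal("wrist"); d=np.atleast_2d(np.array(uv,float))-K[:2,2]; r=np.linalg.norm(d,axis=1); th=r/K[0,0]
    v=np.c_[np.sin(th)[:,None]*d/r[:,None],np.cos(th)]; return -R.T@t, v@R
def backw(uv,z):
    C,v=rayw(uv); return C+((z-C[2])/v[:,2])[:,None]*v
E
python3 - <<'E'
from h import *
im=cv2.imread("pics/w2.png")
a=np.radians(-24)
pts=w(np.array([.631,.158]),a,[[x,y,.171] for x,y in((-.012,-.012),(.012,-.012),(.012,.012),(-.012,.012))])
pc=w(np.array([.631,.158]),a,[[.024*np.cos(q),.024*np.sin(q),.11] for q in np.linspace(0,6.28,30)])
big=cv2.resize(im,None,fx=4,fy=4,interpolation=cv2.INTER_CUBIC)
for P,c in((pts,(0,0,255)),(pc,(0,255,0))):
    u=(projw(P)+.5)*4-.5
    for q in u: cv2.circle(big,tuple(int(v) for v in q),3,c,-1)
cv2.imwrite("pics/w2b.png",big[480:980,700:1300])
E
```

```text
(no output)
```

View pics/w2b.png

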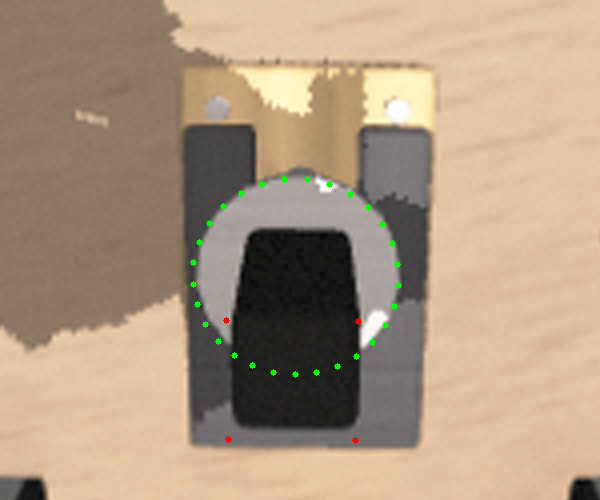

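>>> play_rows(series="80 -0.5 -0.25 0 0 0 0.4; 80 0 0 2.7 0 0 0; 80 0 0 2.7 0 0 0; 80 0 0 2.7 0 0 0; 80 0 0 0 0 0 0; 0 0 0 0 0 0 0; 0 0 0 0 0 0 0; 0 0 0 0 0 0 0; 0 0 0 0 0 0 0", newtons=70)

```text
clock: 3.48
tcp_pos: [0.6334, 0.1574, 0.147]
orientation: [0.002, 0.209, 0.978, 0.001]
wrist_force: [0.5, 1.1, 6.5]
finger_gap: 0.0225
```

```bash
python3 - <<'E'
from h import *
togo([.631,.158,.255],66)
E
```

```text
turn deg [ 0.13  0.17 -0.08]
clock 3.475 tcp [0.6334 0.1574 0.147 ] cm [  0.24  -0.04 -10.8 ] F [0.5 1.1 6.5] gap 0.0225
```

>>> play_rows(series="0 0 0 -2 0 0 0; 0 0 0 -3.5 0 0 0; 0 0 0 -3.5 0 0 0; 0 0 0 -2.5 0 0 0; 0 0 0 0 0 0 0")

```text
clock: 4.1
tcp_pos: [0.6331, 0.1571, 0.2622]
orientation: [0.002, 0.209, 0.978, 0.001]
wrist_force: [0.5, -0.5, -1.5]
finger_gap: 0.0223
```

```bash
python3 - <<'E'
from h import *
s,R=tool(); print(R.as_matrix().round(3))
bc=np.array([.430,.1955]); a=-.9643
ent=w(bc,a,[[45,-62,0]]/np.array(1000.))  ; print(ent)
for P in ([38,-50],[0,62],[62,0],[0,-62],[-62,0]): print(P, w(bc,a,[[P[0]/1e3,P[1]/1e3,0]]))
togo([.43,.1955,.255],66)
im=cams.read_camera("scene"); crop(im,130,100,150,150,4,"pics/s3.png")
im=cams.read_camera("top"); crop(im,150,100,130,130,5,"pics/t3.png")
E
```

```text
[[-0.913  0.408  0.004]
 [ 0.408  0.913  0.   ]
 [-0.003  0.002 -1.   ]]
[[0.40470734 0.12318623 0.        ]]
[38, -50] [[0.4105772  0.13577769 0.        ]]
[0, 62] [[0.48094231 0.23083951 0.        ]]
[62, 0] [[0.46533951 0.14455769 0.        ]]
[0, -62] [[0.37905769 0.16016049 0.        ]]
[-62, 0] [[0.39466049 0.24644231 0.        ]]
turn deg [ 0.11  0.19 -0.09]
clock 4.1 tcp [0.6331 0.1571 0.2622] cm [20.12 -4.75  0.72] F [ 0.5 -0.5 -1.5] gap 0.0223
```

View pics/s3.png

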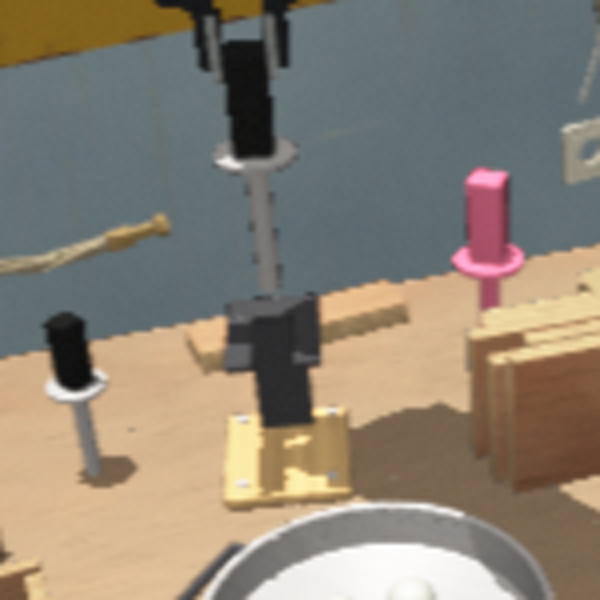

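```bash
cat >> h.py <<'E'
BC=np.array([.430,.1955]); BA=-.9643
def plan(wps,step=18.,settle=1):
    """wps: bowl-frame mm x,y, tip z mm. tip = tcp - [0,0,127]. prints rows in tool axes cm"""
    s,R=tool(); cur=s['tcp_pos'].copy(); pb=np.r_[(cur[:2]-BC)@rot(BA)*1000,cur[2]*1000-127]
    print("now bowl mm",pb.round(1),"clock",s['clock'],"F",s['wrist_force'].round(1))
    out=[]
    for q in wps:
        q=np.array(q,float); n=max(1,int(np.ceil(np.linalg.norm(q-pb)/step))); d=(q-pb)/n
        dw=np.r_[rot(BA)@d[:2],d[2]]/10
        dt=R.inv().apply(dw).round(1 if 0 else 2)
        out+=["0 %g %g %g 0 0 0"%tuple(dt)]*n
        pb=pb+R.apply(dt)[[0,1,2]]*0+d
    print(len(out)); print("; ".join(out))
E
python3 - <<'E'
from h import *
plan([[0,62,130],[0,62,70],[0,62,27]],step=45)
E
```

```text
now bowl mm [146.7 143.9 132.1] clock 4.2 F [-0.   0.9 -1.1]
11
0 4.2 0.15 0.06 0 0 0; 0 4.2 0.15 0.06 0 0 0; 0 4.2 0.15 0.06 0 0 0; 0 4.2 0.15 0.06 0 0 0; 0 3.15 0.11 1.54 0 0 0; 0 3.15 0.11 1.54 0 0 0; 0 3.15 0.11 1.54 0 0 0; 0 3.15 0.11 1.54 0 0 0; 0 3.15 0.11 2.98 0 0 0; 0 3.15 0.11 2.98 0 0 0; 0 3.15 0.11 2.98 0 0 0
```

View pics/t3.png

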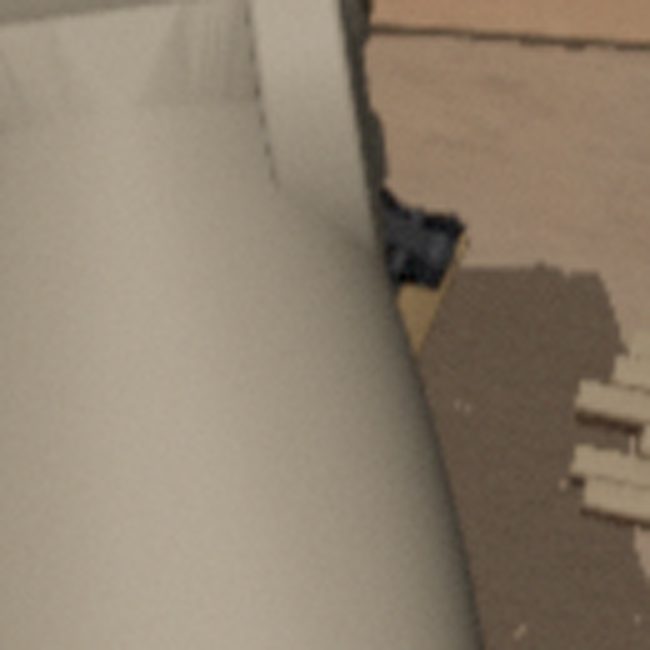

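```bash
sed -i 's/pb=pb+R.apply.*/pb=q/' h.py
python3 - <<'E'
from h import *
plan([[0,62,130],[0,62,70],[0,62,27]],step=45)
E
```

```text
now bowl mm [146.7 143.9 132.1] clock 4.2 F [-0.   0.9 -1.1]
7
0 4.2 0.15 0.06 0 0 0; 0 4.2 0.15 0.06 0 0 0; 0 4.2 0.15 0.06 0 0 0; 0 4.2 0.15 0.06 0 0 0; 0 -0 0 3 0 0 0; 0 -0 0 3 0 0 0; 0 -0 0 4.3 0 0 0
```

>>> play_rows(series="0 4.2 0.15 0 0 0 0; 0 4.2 0.15 0 0 0 0; 0 4.2 0.15 0 0 0 0; 0 4.2 0.15 0 0 0 0; 0 0 0 0 0 0 0; 0 0 0 2.5 0 0 0; 0 0 0 2.5 0 0 0; 0 0 0 0 0 0 0")

```text
clock: 5.2
tcp_pos: [0.4796, 0.2301, 0.207]
orientation: [-0.003, 0.209, 0.978, -0.002]
wrist_force: [-0.2, 0.1, -1.1]
finger_gap: 0.0224
```

```bash
python3 - <<'E'
from h import *
plan([[0,62,27]],step=25)
s,R=tool(); print(R.as_matrix().round(3))
im=cams.read_camera("wrist"); cv2.imwrite("pics/w4.png",im[:,:,::-1])
im=cams.read_camera("scene"); crop(im,130,150,150,150,4,"pics/s4.png")
E
```

```text
now bowl mm [-0.2 60.5 80. ] clock 5.2 F [-0.2  0.1 -1.1]
3
0 -0.04 0.05 1.77 0 0 0; 0 -0.04 0.05 1.77 0 0 0; 0 -0.04 0.05 1.77 0 0 0
[[-0.913  0.409 -0.006]
 [ 0.409  0.913 -0.002]
 [ 0.005 -0.004 -1.   ]]
```

View pics/s4.png

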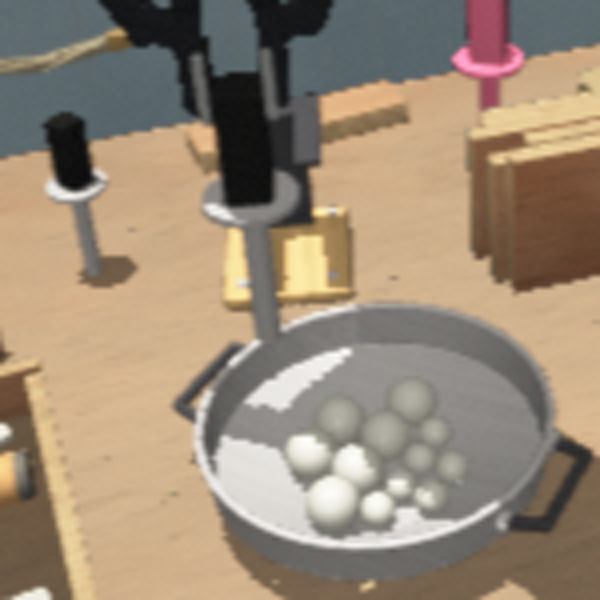

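View pics/w4.png

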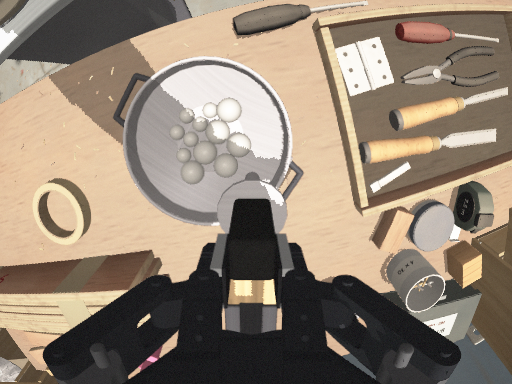

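```bash
python3 - <<'E'
from h import *
q=np.linspace(0,2*np.pi,50)
def ov(img,pf,s,x0,y0,f):
    big=cv2.resize(img,None,fx=s,fy=s,interpolation=cv2.INTER_CUBIC)
    for r,z,c in((.0925,.052,(0,0,255)),(.041,.0075,(0,255,0))):
        for u in (pf(w(BC,BA,np.c_[r*np.cos(q),r*np.sin(q),0*q+z]))+.5)*s-.5: cv2.circle(big,tuple(int(v) for v in u),1,c,-1)
    for u in (pf(w(BC,BA,[[-.000,.0605,.08]]))+.5)*s-.5: cv2.circle(big,tuple(int(v) for v in u),3,(255,0,0),-1)
    cv2.imwrite(f,big[y0*s:(y0+150)*s,x0*s:(x0+190)*s])
ov(cv2.imread("pics/w4.png"),projw,4,110,80-40,"pics/w4o.png")
im=cv2.imread("pics/scene0.png"); ov(im,lambda P:proj("scene",P),4,130,170,"pics/s4o.png")
E
```

```text
(no output)
```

View pics/w4o.png

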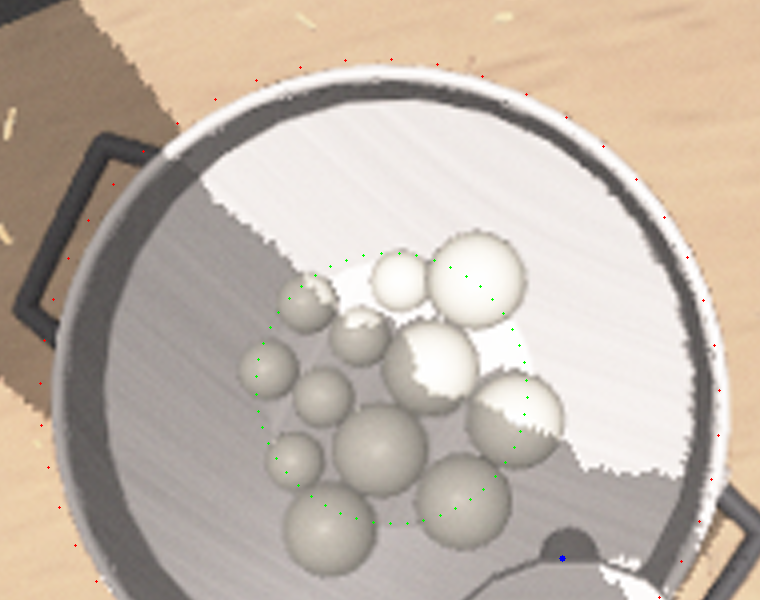

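View pics/s4o.png

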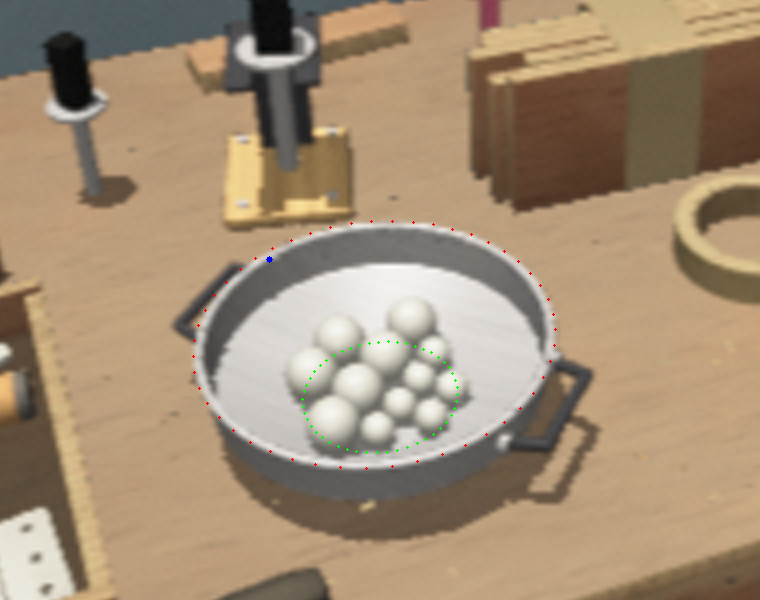

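```bash
python3 - <<'E'
from h import *
plan([[0,62,27],[0,44,15],[0,-36,13]],step=18)
E
```

```text
now bowl mm [ 0.3 62.2 82.8] clock 5.3 F [ 0.6 -0.5 -1.2]
11
0 0.01 -0 1.39 0 0 0; 0 0.01 -0 1.39 0 0 0; 0 0.01 -0 1.39 0 0 0; 0 0.01 -0 1.39 0 0 0; 0 0.46 -0.77 0.6 0 0 0; 0 0.46 -0.77 0.6 0 0 0; 0 0.83 -1.37 0.04 0 0 0; 0 0.83 -1.37 0.04 0 0 0; 0 0.83 -1.37 0.04 0 0 0; 0 0.83 -1.37 0.04 0 0 0; 0 0.83 -1.37 0.04 0 0 0
```

>>> play_rows(series="0 0 0 1.4 0 0 0; 0 0 0 1.4 0 0 0; 0 0 0 1.4 0 0 0; 0 0 0 1.2 0 0 0; 0 0 0 0 0 0 0; 0 0 0 0 0 0 0")

```text
clock: 6.05
tcp_pos: [0.4814, 0.2312, 0.1564]
orientation: [0.0, 0.209, 0.978, 0.0]
wrist_force: [-0.2, 1.0, -1.6]
finger_gap: 0.0225
```

```bash
python3 - <<'E'
from h import *
plan([[0,62,27],[0,44,15],[0,-36,13]],step=18)
E
```

```text
now bowl mm [-0.  62.6 29.4] clock 6.05 F [-0.2  1.  -1.6]
8
0 0.03 -0.05 0.24 0 0 0; 0 0.47 -0.77 0.6 0 0 0; 0 0.47 -0.77 0.6 0 0 0; 0 0.83 -1.37 0.04 0 0 0; 0 0.83 -1.37 0.04 0 0 0; 0 0.83 -1.37 0.04 0 0 0; 0 0.83 -1.37 0.04 0 0 0; 0 0.83 -1.37 0.04 0 0 0
```

>>> play_rows(series="0 0.47 -0.77 0.7 0 0 0; 0 0.47 -0.77 0.7 0 0 0; 0 0.83 -1.37 0.04 0 0 0; 0 0.83 -1.37 0.04 0 0 0; 0 0.83 -1.37 0.04 0 0 0; 0 0.83 -1.37 0.04 0 0 0; 0 0.83 -1.37 0.04 0 0 0; 0 0 0 0 0 0 0")

```text
clock: 7.05
tcp_pos: [0.3991, 0.1746, 0.1402]
orientation: [-0.0, 0.209, 0.978, -0.0]
wrist_force: [0.5, -0.3, -2.2]
finger_gap: 0.0221
```

```bash
cat >> h.py <<'E'
def look(tag):
    s,R=tool(); pb=np.r_[(s['tcp_pos'][:2]-BC)@rot(BA)*1000,s['tcp_pos'][2]*1000-127]
    print("tip",pb.round(1),"clock",s['clock'],"F",s['wrist_force'].round(1),"gap",round(s['finger_gap'],4))
    q=np.linspace(-.09,.09,30)
    L=np.r_[w(BC,BA,np.c_[q,0*q,0*q+.02]),w(BC,BA,np.c_[0*q,q,0*q+.02])]
    u1=projw(L); im=cams.read_camera("wrist")
    o=[]
    big=cv2.resize(im[:,:,::-1],None,fx=3,fy=3,interpolation=cv2.INTER_CUBIC)
    for k,u in enumerate((u1+.5)*3-.5): cv2.circle(big,tuple(int(v) for v in u),1,(0,0,255) if k<30 else (0,160,0),-1)
    x,y=projw(w(BC,BA,[[0,0,.02]]))[0]; x=int(np.clip(x*3-300,0,1536-600)); y=int(np.clip(y*3-280,0,1152-560))
    print("crop x0,y0",x,y); o.append(big[y:y+560,x:x+600])
    cv2.imwrite(f"pics/{tag}w.png",o[0])
    im=cams.read_camera("scene")
    big=cv2.resize(im[:,:,::-1],None,fx=4,fy=4,interpolation=cv2.INTER_CUBIC)
    for k,u in enumerate((proj("scene",L)+.5)*4-.5): cv2.circle(big,tuple(int(v) for v in u),1,(0,0,255) if k<30 else (0,160,0),-1)
    cv2.imwrite(f"pics/{tag}s.png",big[720:1220,640:1140])
E
python3 -c "
from h import *
look('a')"
```

```text
tip [ -0.4 -37.2  13.2] clock 7.05 F [ 0.5 -0.3 -2.2] gap 0.0221
crop x0,y0 550 325
```

View pics/aw.png

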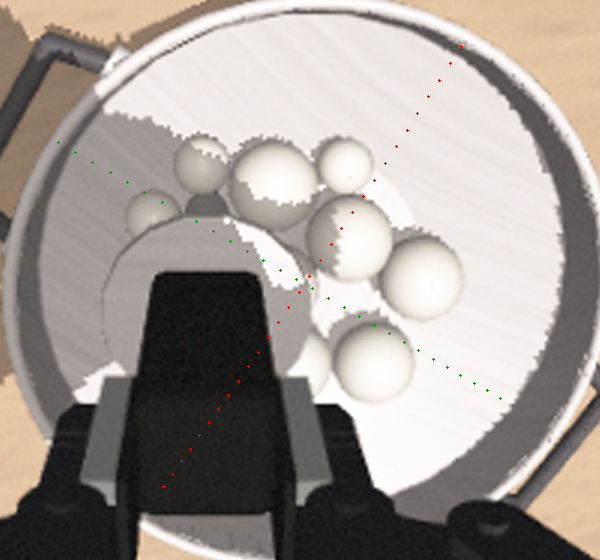

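View pics/as.png

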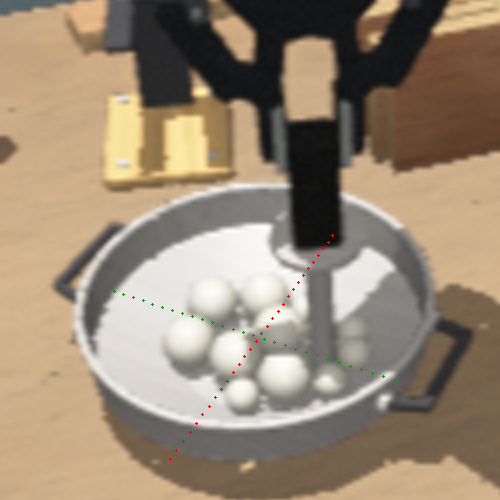

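```bash
cat >> h.py <<'E'
def sb(c,z=.0165):  # scene crop px -> bowl mm
    return (1000*(back("scene",uv(np.array(c)+[640,720],0,0,4),z)[:,:2]-BC)@rot(BA)).round()
def wb(c,x0,y0,z=.0165):
    return (1000*(backw((np.array(c)+.5+[x0,y0])/3-.5,z)[:,:2]-BC)@rot(BA)).round()
E
python3 -c "
from h import *
print('small',sb([[353,330],[353,350],[329,380],[242,393]]));print('large',sb([[211,299],[265,294],[187,338],[235,355],[283,374]],.0215))
print('w small',wb([[205,165],[150,215],[346,165]],550,325)); print('w large',wb([[272,185],[350,238],[422,277],[373,361]],550,325,.0215))"
```

```text
small [[ 28. -41.]
 [ 14. -48.]
 [-10. -45.]
 [-35.  -9.]]
large [[ 15.  37.]
 [ 30.  12.]
 [-17.  34.]
 [-18.   5.]
 [-20. -24.]]
w small [[-16. -45.]
 [  7. -52.]
 [-39.  -7.]]
w large [[-22. -25.]
 [-20.   5.]
 [-22.  33.]
 [ 11.  36.]]
```

```bash
python3 - <<'E'
from h import *
plan([[-2,-60,25],[28,-58,27],[28,-35,17],[15,25,13]],step=18)
E
```

```text
now bowl mm [ -0.  -35.5  13.4] clock 7.15 F [ 0.4 -0.3 -1.7]
10
0 0.72 -1 -0.58 0 0 0; 0 0.72 -1 -0.58 0 0 0; 0 -1.34 -0.69 -0.1 0 0 0; 0 -1.34 -0.69 -0.1 0 0 0; 0 -0.59 0.98 0.5 0 0 0; 0 -0.59 0.98 0.5 0 0 0; 0 -0.5 1.45 0.1 0 0 0; 0 -0.5 1.45 0.1 0 0 0; 0 -0.5 1.45 0.1 0 0 0; 0 -0.5 1.45 0.1 0 0 0
```

>>> play_rows(series="0 0.72 -1 -0.6 0 0 0; 0 0.72 -1 -0.6 0 0 0; 0 -1.34 -0.69 -0.1 0 0 0; 0 -1.34 -0.69 -0.1 0 0 0; 0 -0.59 0.98 0.5 0 0 0; 0 -0.59 0.98 0.5 0 0 0; 0 -0.5 1.45 0.1 0 0 0; 0 -0.5 1.45 0.1 0 0 0; 0 -0.5 1.45 0.1 0 0 0; 0 -0.5 1.45 0.1 0 0 0; 0 0 0 0 0 0 0")

```text
clock: 8.52
tcp_pos: [0.4596, 0.1983, 0.14]
orientation: [0.0, 0.208, 0.978, 0.0]
wrist_force: [-0.8, -0.6, -1.9]
finger_gap: 0.0225
```

```bash
python3 -c "
from h import *
look('b')"
```

```text
tip [14.6 25.9 13. ] clock 8.525 F [-0.8 -0.6 -1.9] gap 0.0225
crop x0,y0 409 189
```

View pics/bw.png

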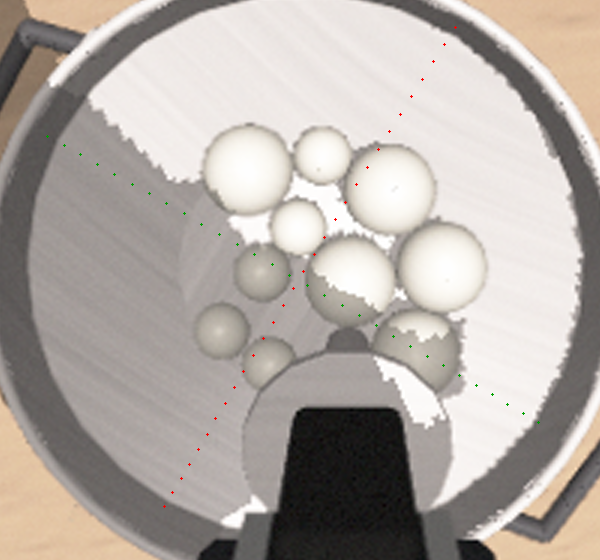

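View pics/bs.png

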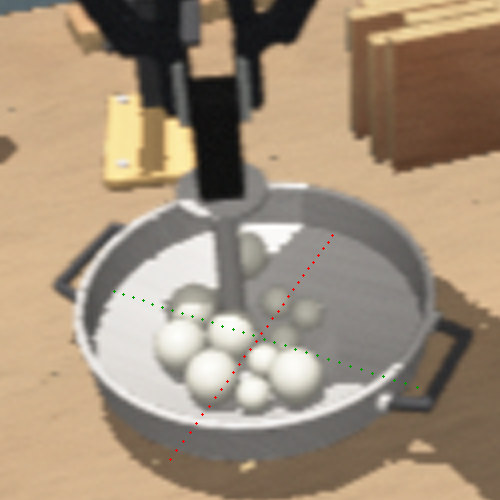

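```bash
python3 -c "
from h import *
print('large',sb([[250,252],[180,341],[195,308],[212,378],[297,376],[230,333]],.0215)); print('small',sb([[276,300],[308,313],[263,358],[253,391],[285,333]]))
print('w small',wb([[322,155],[298,226],[262,272],[221,330],[268,362]],409,189)); print('w large',wb([[248,168],[390,188],[350,278],[442,265],[418,352]],409,189,.0215))"
```

```text
large [[ 57.  36.]
 [-20.  36.]
 [  5.  42.]
 [-37.   7.]
 [-18. -32.]
 [ -4.  15.]]
small [[ 33.   7.]
 [ 30. -14.]
 [ -9.  -7.]
 [-32. -13.]
 [ 12.  -9.]]
w small [[-36. -15.]
 [-14. -10.]
 [  4. -12.]
 [ 27. -14.]
 [ 29.   4.]]
w large [[-22. -32.]
 [-38.   7.]
 [ -9.  11.]
 [-27.  33.]
 [  0.  42.]]
```

```bash
python3 - <<'E'
from h import *
plan([[-6,30,13],[-12,-34,13],[0,-58,25],[26,-54,25],[24,-34,15],[20,30,13]],step=18)
E
```

```text
now bowl mm [14.7 24.5 13. ] clock 8.625 F [-0.2  0.6 -1.7]
16
0 0.74 0.77 0 0 0 0; 0 0.74 0.77 0 0 0 0; 0 0.96 -1.29 0 0 0 0; 0 0.96 -1.29 0 0 0 0; 0 0.96 -1.29 0 0 0 0; 0 0.96 -1.29 0 0 0 0; 0 0.11 -1.34 -0.6 0 0 0; 0 0.11 -1.34 -0.6 0 0 0; 0 -1.22 -0.5 -0 0 0 0; 0 -1.22 -0.5 -0 0 0 0; 0 -0.43 0.91 0.5 0 0 0; 0 -0.43 0.91 0.5 0 0 0; 0 -0.74 1.42 0.05 0 0 0; 0 -0.74 1.42 0.05 0 0 0; 0 -0.74 1.42 0.05 0 0 0; 0 -0.74 1.42 0.05 0 0 0
```

>>> play_rows(series="0 0.74 0.77 0 0 0 0; 0 0.74 0.77 0 0 0 0; 0 0.96 -1.29 0 0 0 0; 0 0.96 -1.29 0 0 0 0; 0 0.96 -1.29 0 0 0 0; 0 0.96 -1.29 0 0 0 0; 0 0.11 -1.34 -0.6 0 0 0; 0 0.11 -1.34 -0.6 0 0 0; 0 -1.22 -0.5 -0 0 0 0; 0 -1.22 -0.5 -0 0 0 0; 0 -0.43 0.91 0.5 0 0 0; 0 -0.43 0.91 0.5 0 0 0")

```text
clock: 10.12
tcp_pos: [0.4166, 0.1567, 0.1415]
orientation: [-0.0, 0.209, 0.978, 0.0]
wrist_force: [-1.2, -0.1, -1.7]
finger_gap: 0.0226
```

>>> play_rows(series="0 -0.74 1.42 0.05 0 0 0; 0 -0.74 1.42 0.05 0 0 0; 0 -0.74 1.42 0.05 0 0 0; 0 -0.74 1.42 0.05 0 0 0; 0 0 0 0 0 0 0")

```text
clock: 10.75
tcp_pos: [0.4674, 0.197, 0.1401]
orientation: [0.0, 0.208, 0.978, 0.0]
wrist_force: [0.0, 0.1, -1.3]
finger_gap: 0.0226
```

```bash
python3 -c "
from h import *
look('c')"
```

```text
tip [20.  31.6 13.1] clock 10.75 F [ 0.   0.1 -1.3] gap 0.0226
crop x0,y0 402 165
```

View pics/cw.png

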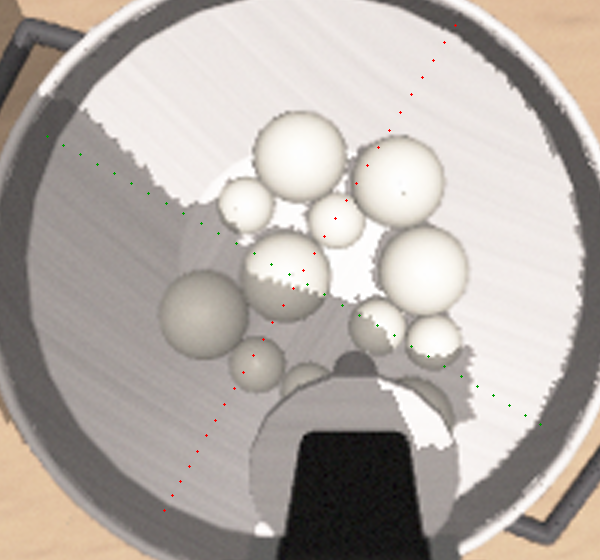

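View pics/cs.png

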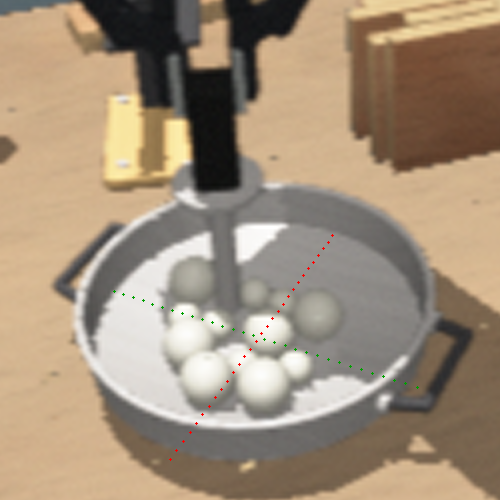

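```bash
python3 -c "
from h import *
print('w small',wb([[246,205],[336,220],[378,325],[433,340],[256,364],[305,385]],402,165).tolist()); print('w large',wb([[300,155],[398,181],[424,270],[287,274],[204,314]],402,165,.0215).tolist())
print(sb([[193,277]],.0215))"
```

```text
w small [[-11.0, -27.0], [-21.0, -1.0], [0.0, 27.0], [-5.0, 44.0], [31.0, 0.0], [29.0, 17.0]]
w large [[-33.0, -21.0], [-41.0, 8.0], [-23.0, 29.0], [-0.0, -6.0], [24.0, -21.0]]
[[26. 55.]]
```

>>> play_rows(series="0 0 0 -1.5 0 0 0; 0 0 0 -2 0 0 0; 0 0 0 -3 0 0 0; 0 0 0 -3 0 0 0; 0 0 0 -3 0 0 0; 0 0 0 0 0 0 0")

```text
clock: 11.6
tcp_pos: [0.4674, 0.1962, 0.2687]
orientation: [0.003, 0.209, 0.978, 0.001]
wrist_force: [0.5, 0.5, -1.5]
finger_gap: 0.0219
```

```bash
python3 -c "
from h import *
look('d')"
```

```text
tip [ 20.7  31.1 141.7] clock 11.6 F [ 0.5  0.5 -1.5] gap 0.0219
crop x0,y0 418 113
```

View pics/dw.png

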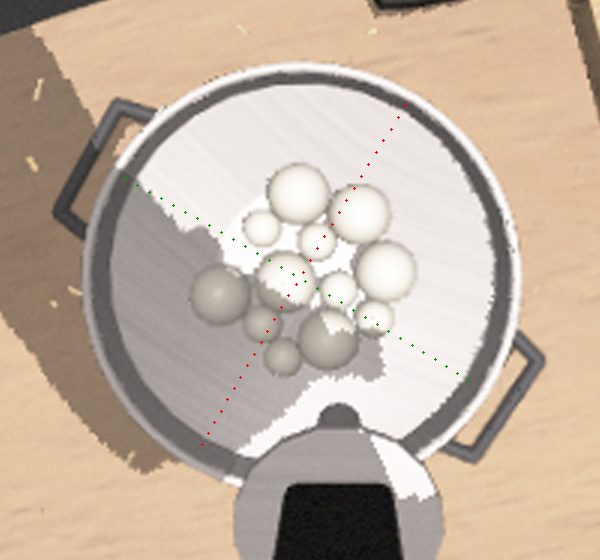

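View pics/ds.png

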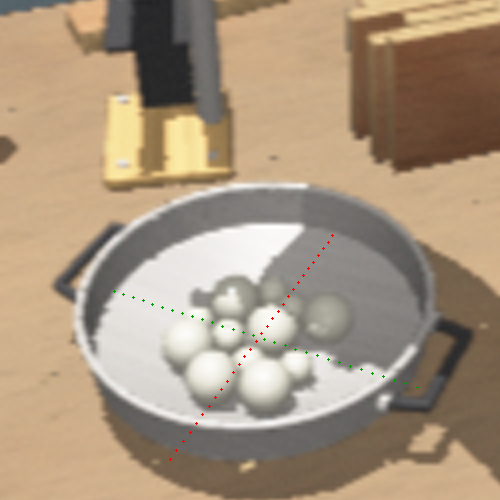

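```bash
python3 -c "
from h import *
print('w small',wb([[262,228],[317,241],[338,291],[376,319],[263,323],[283,357]],418,113).tolist()); print('w large',wb([[299,193],[360,214],[385,270],[286,280],[220,294],[328,338]],418,113,.0215).tolist())
print(sb([[325,317],[236,299],[184,340],[212,375],[264,385],[272,328]],.0215).tolist(), sb([[298,366],[228,333],[272,290],[247,357]]).tolist())"
```

```text
w small [[-12.0, -28.0], [-19.0, -4.0], [-5.0, 15.0], [-3.0, 36.0], [25.0, -6.0], [34.0, 9.0]]
w large [[-34.0, -22.0], [-39.0, 5.0], [-24.0, 27.0], [2.0, -7.0], [22.0, -29.0], [15.0, 22.0]]
[[26.0, -26.0], [20.0, 25.0], [-19.0, 35.0], [-35.0, 8.0], [-30.0, -19.0], [8.0, -4.0]] [[-7.0, -26.0], [-0.0, 19.0], [39.0, 13.0], [-12.0, 1.0]]
```

```bash
python3 - <<'E'
from h import *
plan([[46,29,130],[46,29,20]],step=40)
plan([[46,29,130],[46,29,20],[42,10,16],[38,-12,14]],step=12)
E
```

```text
now bowl mm [ 20.2  29.8 138.5] clock 11.7 F [-0.9 -0.6 -2.2]
4
0 -2.17 -1.41 0.85 0 0 0; 0 0 -0 3.67 0 0 0; 0 0 -0 3.67 0 0 0; 0 0 -0 3.67 0 0 0
now bowl mm [ 20.2  29.8 138.5] clock 11.7 F [-0.9 -0.6 -2.2]
17
0 -0.72 -0.47 0.28 0 0 0; 0 -0.72 -0.47 0.28 0 0 0; 0 -0.72 -0.47 0.28 0 0 0; 0 0 -0 1.1 0 0 0; 0 0 -0 1.1 0 0 0; 0 0 -0 1.1 0 0 0; 0 0 -0 1.1 0 0 0; 0 0 -0 1.1 0 0 0; 0 0 -0 1.1 0 0 0; 0 0 -0 1.1 0 0 0; 0 0 -0 1.1 0 0 0; 0 0 -0 1.1 0 0 0; 0 0 -0 1.1 0 0 0; 0 0.66 -0.71 0.2 0 0 0; 0 0.66 -0.71 0.2 0 0 0; 0 0.74 -0.84 0.1 0 0 0; 0 0.74 -0.84 0.1 0 0 0
```

>>> play_rows(series="0 -1.1 -0.7 0 0 0 0; 0 -1.1 -0.7 0 0 0 0; 0 0 0 3 0 0 0; 0 0 0 3 0 0 0; 0 0 0 3 0 0 0; 0 0 0 2 0 0 0; 0 0 0 0 0 0 0; 0 0 0 0 0 0 0")

```text
clock: 12.7
tcp_pos: [0.481, 0.174, 0.1556]
orientation: [0.0, 0.209, 0.978, 0.0]
wrist_force: [-0.3, -0.1, -1.3]
finger_gap: 0.0226
```

```bash
python3 - <<'E'
from h import *
plan([[46,29,20],[42,10,16],[38,-12,14]],step=12)
look('e')
E
```

```text
now bowl mm [46.8 29.7 28.6] clock 12.7 F [-0.3 -0.1 -1.3]
5
0 0.1 -0.02 0.86 0 0 0; 0 0.66 -0.71 0.2 0 0 0; 0 0.66 -0.71 0.2 0 0 0; 0 0.74 -0.84 0.1 0 0 0; 0 0.74 -0.84 0.1 0 0 0
tip [46.8 29.7 28.6] clock 12.7 F [-0.3 -0.1 -1.3] gap 0.0226
crop x0,y0 449 85
```

View pics/es.png

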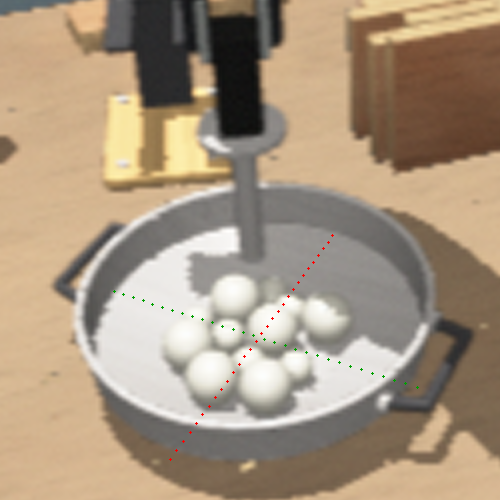

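>>> play_rows(series="0 0.1 0 0.85 0 0 0; 0 0.66 -0.71 0.2 0 0 0; 0 0.66 -0.71 0.2 0 0 0; 0 0.74 -0.84 0.1 0 0 0; 0 0.74 -0.84 0.1 0 0 0; 0 0 0 0 0 0 0")

```text
clock: 13.55
tcp_pos: [0.4401, 0.1575, 0.1407]
orientation: [-0.0, 0.209, 0.978, -0.0]
wrist_force: [0.5, -0.1, -1.6]
finger_gap: 0.0226
```

```bash
python3 - <<'E'
from h import *
look('f')
E
```

```text
tip [ 37.  -13.4  13.7] clock 13.55 F [ 0.5 -0.1 -1.6] gap 0.0226
crop x0,y0 552 189
```

View pics/fw.png

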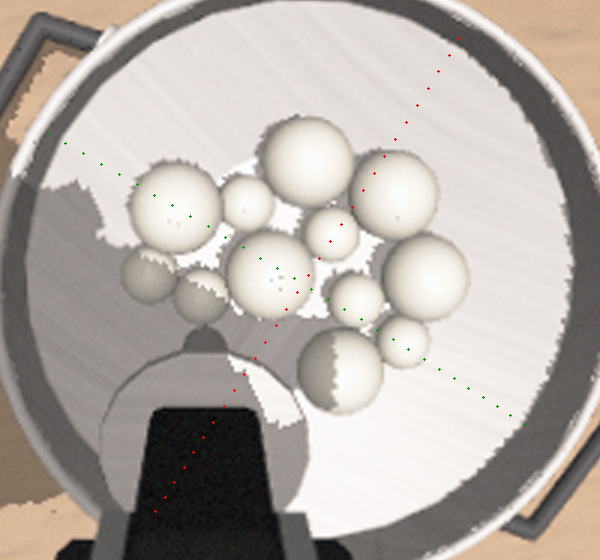

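View pics/fs.png

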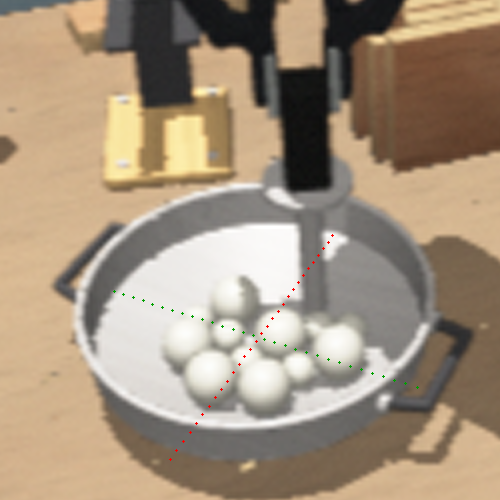

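>>> play_rows(series="0 0 0 -1.5 0 0 0; 0 0 0 -2.5 0 0 0; 0 0 0 -3.5 0 0 0; 0 0 0 -3.5 0 0 0; 0 0 0 -2 0 0 0; 0 0 0 0 0 0 0")

```text
clock: 14.4
tcp_pos: [0.4428, 0.1582, 0.2731]
orientation: [0.002, 0.209, 0.978, 0.001]
wrist_force: [0.5, -0.7, -1.7]
finger_gap: 0.0223
```

```bash
python3 - <<'E'
from h import *
look('g')
togo([.632,.158,.265],66)
print('dist')
E
```

```text
tip [ 37.9 -10.7 146.1] clock 14.4 F [ 0.5 -0.7 -1.7] gap 0.0223
crop x0,y0 519 128
turn deg [ 0.01  0.01 -0.08]
clock 14.5 tcp [0.4415 0.158  0.2706] cm [-17.41   7.75   0.56] F [-0.1 -0.4 -2. ] gap 0.0222
dist
```

View pics/gw.png

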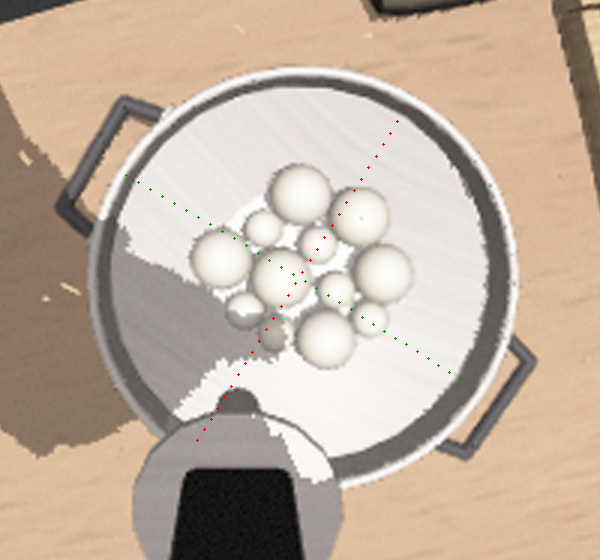

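```bash
python3 -c "
from h import *
print('w small',wb([[263,228],[317,244],[336,289],[371,319],[244,310],[274,333]],519,128).tolist()); print('w large',wb([[300,194],[360,216],[384,273],[281,277],[220,259],[326,338]],519,128,.0215).tolist())
print('ears',wb([[97,160],[505,406]],519,128,.04).tolist(), 'rim',wb([[88,275],[518,275],[303,68],[303,485]],519,128,.052).tolist())"
```

```text
w small [[-12.0, -28.0], [-18.0, -4.0], [-6.0, 15.0], [-2.0, 36.0], [25.0, -16.0], [27.0, 1.0]]
w large [[-34.0, -22.0], [-39.0, 5.0], [-24.0, 28.0], [3.0, -10.0], [10.0, -37.0], [16.0, 22.0]]
ears [[-2.0, -104.0], [-4.0, 105.0]] rim [[40.0, -82.0], [-55.0, 71.0], [-78.0, -51.0], [72.0, 43.0]]
```

>>> play_rows(series="0 -3.48 1.55 0 0 0 0; 0 -3.48 1.55 0 0 0 0; 0 -3.48 1.55 0 0 0 0; 0 -3.48 1.55 0 0 0 0; 0 -3.48 1.55 0 0 0 0; 0 0 0 0 0 0 0; 0 0 0 0 0 0 0")

```text
clock: 15.38
tcp_pos: [0.6309, 0.1576, 0.2691]
orientation: [-0.002, 0.209, 0.978, -0.0]
wrist_force: [0.4, 0.7, -1.1]
finger_gap: 0.0224
```

```bash
python3 - <<'E'
from h import *
togo([.632,.158,.147],66)
s,R=tool(); print(R.as_matrix().round(3))
im=cams.read_camera("wrist"); cv2.imwrite("pics/w5.png",im[:,:,::-1])
im=cams.read_camera("scene"); crop(im,130,100,150,150,4,"pics/s5.png")
togo([.632,.158,.147],66)
E
```

```text
turn deg [-0.09 -0.16 -0.09]
clock 15.375 tcp [0.6309 0.1576 0.2691] cm [-0.08  0.08 12.21] F [ 0.4  0.7 -1.1] gap 0.0224
[[-0.913  0.408 -0.003]
 [ 0.408  0.913 -0.   ]
 [ 0.003 -0.002 -1.   ]]
turn deg [-0.03 -0.06 -0.07]
clock 15.475 tcp [0.6307 0.1577 0.2705] cm [-0.1   0.07 12.35] F [-0.5 -0.5 -1.9] gap 0.0226
```

View pics/w5.png

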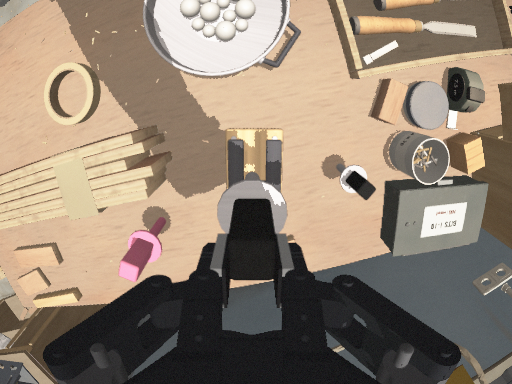

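View pics/s5.png

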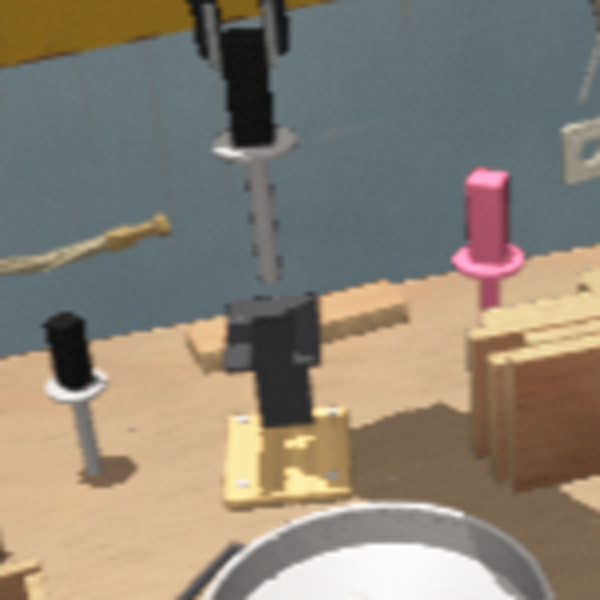

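>>> play_rows(series="0 -0.1 0.07 1.5 0 0 0; 0 0 0 2 0 0 0; 0 0 0 2 0 0 0; 0 0 0 2 0 0 0; 0 0 0 0 0 0 0; 0 0 0 0 0 0 0")

```text
clock: 16.23
tcp_pos: [0.6329, 0.158, 0.1963]
orientation: [0.0, 0.209, 0.978, 0.0]
wrist_force: [-0.4, 0.9, -0.7]
finger_gap: 0.0224
```

```bash
python3 - <<'E'
from h import *
togo([.632,.158,.147],66)
im=cams.read_camera("scene"); crop(im,130,100,150,150,4,"pics/s6.png")
E
```

```text
turn deg [ 0.02  0.03 -0.07]
clock 16.225 tcp [0.6329 0.158  0.1963] cm [ 0.08 -0.04  4.93] F [-0.4  0.9 -0.7] gap 0.0224
```

View pics/s6.png

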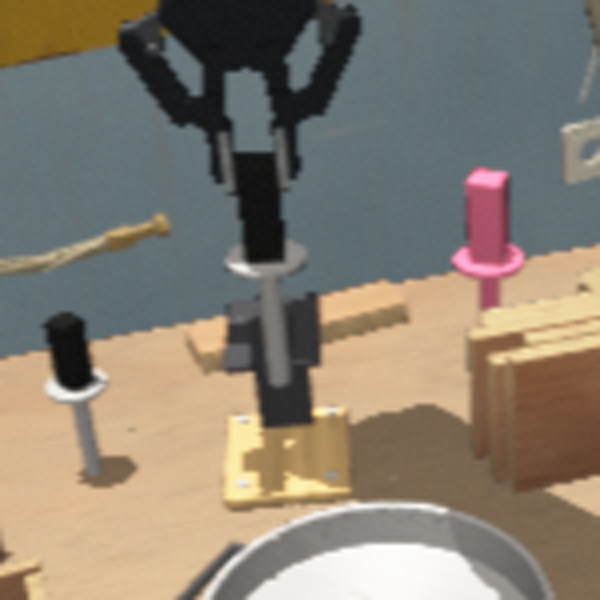

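>>> play_rows(series="0 0 0 1.5 0 0 0; 0 0 0 1.5 0 0 0; 0 0 0 1.2 0 0 0; 0 0 0 0.4 0 0 0; 0 0 0 0.2 0 0 0; 0 0 0 0 0 0 0; 0 0 0 0 0 0 0")

```text
clock: 17.15
tcp_pos: [0.6334, 0.1579, 0.1483]
orientation: [0.0, 0.209, 0.978, 0.0]
wrist_force: [-0.2, 0.0, -2.4]
finger_gap: 0.0222
```

```bash
python3 - <<'E'
from h import *
togo([.632,.158,.147],66)
im=cams.read_camera("scene"); crop(im,130,100,150,150,4,"pics/s7.png")
E
```

```text
turn deg [ 0.04  0.05 -0.08]
clock 17.15 tcp [0.6334 0.1579 0.1483] cm [ 0.13 -0.05  0.13] F [-0.2  0.  -2.4] gap 0.0222
```

View pics/s7.png

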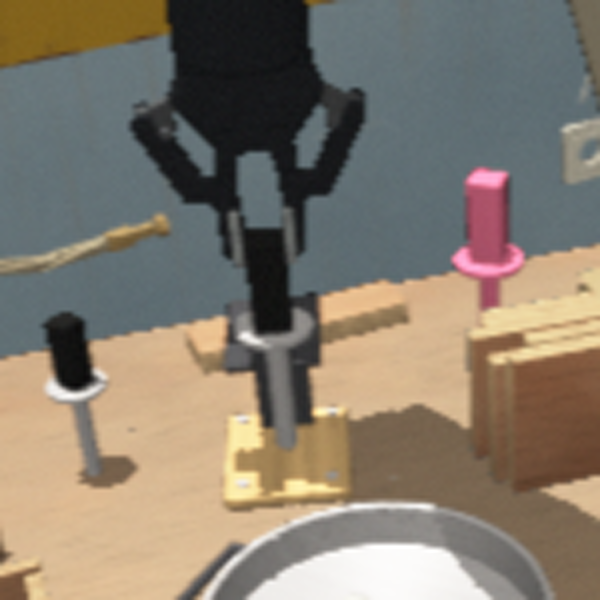

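>>> play_rows(series="0 0 0 0.15 0 0 0; 0 0 0 0 0 0 0; 0 0 0 0 0 0 0")

```text
clock: 17.58
tcp_pos: [0.6334, 0.158, 0.147]
orientation: [0.001, 0.209, 0.978, 0.0]
wrist_force: [-1.1, 0.2, 5.1]
finger_gap: 0.0227
```

>>> play_rows(series="35 0 0 0 0 0 0; 70 0 0 0 0 0 0; 85 0 0 0 0 0 0; 85 0 0 0 0 0 0; 85 0 0 0 0 0 0; 85 0 0 -2 0 0 0; 85 0 0 -4 0 0 0; 85 0 0 -4 0 0 0; 85 0 0 0 0 0 0")

```text
clock: 18.7
tcp_pos: [0.635, 0.1581, 0.2505]
orientation: [0.004, 0.209, 0.978, 0.001]
wrist_force: [0.2, -0.7, -0.6]
finger_gap: 0.0726
```

```bash
python3 - <<'E'
from h import *
togo([.30,.55,.3],66)
im=cams.read_camera("scene"); crop(im,130,130,150,150,4,"pics/s8.png")
im=cams.read_camera("wrist"); cv2.imwrite("pics/w8.png",im[:,:,::-1])
E
```

```text
turn deg [ 0.23  0.37 -0.08]
clock 18.7 tcp [0.635  0.1581 0.2505] cm [46.54 22.17 -4.95] F [ 0.2 -0.7 -0.6] gap 0.0726
```

View pics/s8.png

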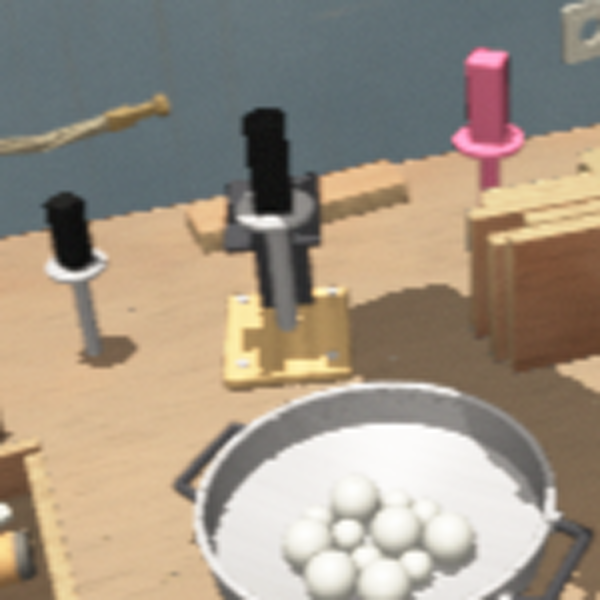

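View pics/w8.png

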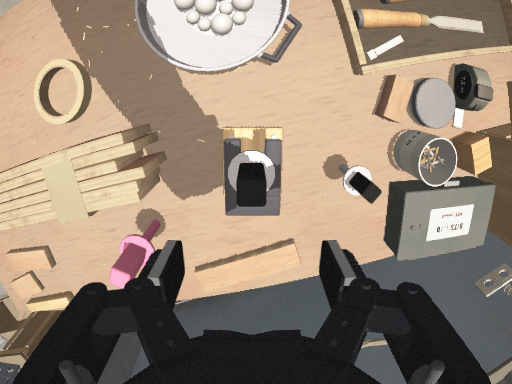

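>>> play_rows(series="85 0 0 -4 0 0 0; 85 4.2 2 0 0 0 0; 85 4.2 2 0 0 0 0; 85 4.2 2 0 0 0 0; 85 4.2 2 0 0 0 0; 85 4.2 2 0 0 0 0; 85 4.2 2 0 0 0 0; 85 4.2 2 0 0 0 0; 85 4.2 2 0 0 0 0; 85 4.2 2 0 0 0 0; 85 4.2 2 0 0 0 0; 85 0 0 0 0 0 0")

```text
clock: 20.3
tcp_pos: [0.3284, 0.5134, 0.2841]
orientation: [-0.001, 0.206, 0.978, -0.001]
wrist_force: [1.0, -0.2, -0.3]
finger_gap: 0.0724
```

```bash
python3 - <<'E'
from h import *
im=cams.read_camera("top"); cv2.imwrite("pics/t9.png",im[:,:,::-1]); crop(im,150,190,110,110,5,"pics/t9b.png"); crop(im,155,120,100,90,7,"pics/t9h.png")
E
```

```text
(no output)
```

View pics/t9b.png

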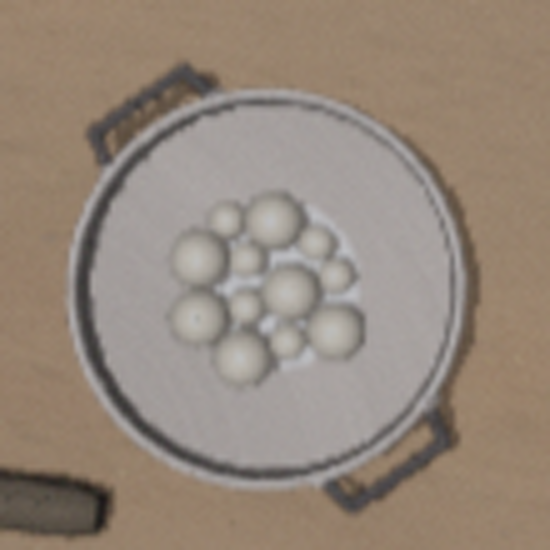

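View pics/t9h.png

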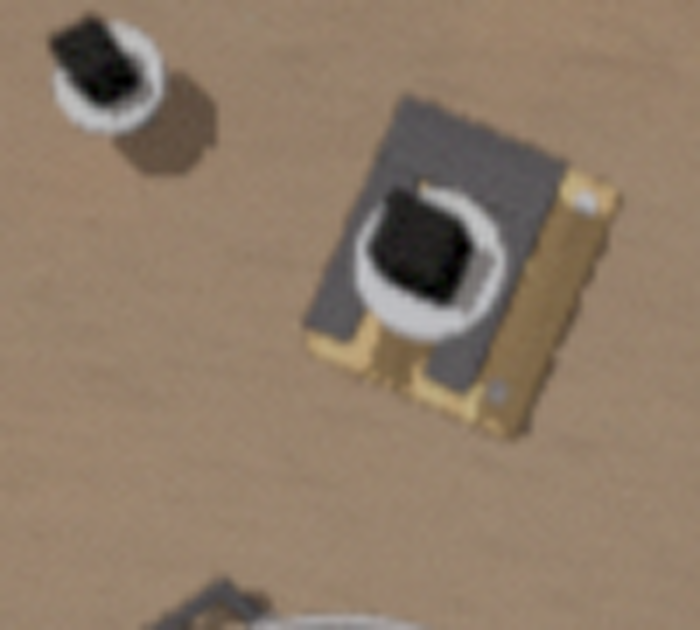

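View pics/t9.png

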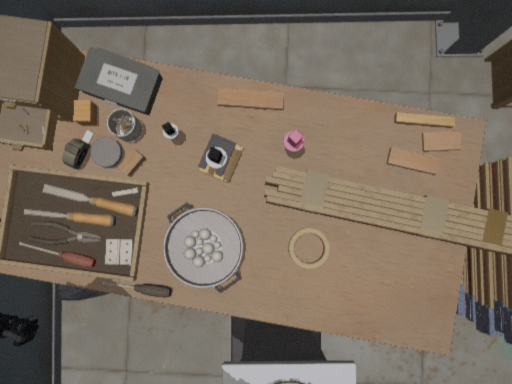

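```bash
python3 - <<'E'
from h import *
B=lambda c:uv(c,150,190,5)
f=lambda c,z:((back("top",B(c),z)[:,:2]-BC)@rot(BA)*1000).round().tolist()
print("small",f([[227,218],[246,260],[317,242],[338,273],[245,307],[288,341]],.0165))
print("large",f([[275,220],[200,258],[197,317],[243,357],[291,291],[335,331]],.0215))
E
```

```text
small [[-0.0, 40.0], [-4.0, 18.0], [28.0, 5.0], [28.0, -13.0], [-17.0, 0.0], [-10.0, -25.0]]
large [[19.0, 25.0], [-21.0, 31.0], [-38.0, 9.0], [-31.0, -19.0], [5.0, -7.0], [11.0, -34.0]]
```

```bash
python3 - <<'E'
from h import *
print(get_state()['clock']); print(workorder.hand_in())
E
```

```text
20.35
the job is handed in; nothing more can be done
None
```

I took the rod off its fork, stirred the balls until the two sizes were mixed, hung the rod back by its collar, backed the arm away and handed in at 20.35 s.

| Size | y > 0 half | y < 0 half | Position about the line through the ears |
|---|---|---|---|
| Large balls | 3 (9 to 31 mm from the dividing line) | 3 (7 to 34 mm) | x from −38 to +19 mm |
| Small balls | 3 (5, 18 and 40 mm), plus 1 on the line | 2 (13 and 25 mm) | x from −17 to +28 mm |

- **Balls:** these positions are from the final top picture, taken with the arm clear. All 12 balls are in the bowl, and only the rod touched them.
- **Margins:** my measures of the small ball on the line range from −4 mm to +1 mm, so I did not count it. The tightest counted ball is the small one 13 mm into the y < 0 half. The views agreed within about 5 mm.
- **Rod:** in the last pictures the collar lies on both prongs, where it was at the start. The wrist readings I saw were about 2 N while stirring and 5 to 7 N when gripping and seating the rod.
- **Tape:** the roll looks unmoved in the last top picture.

No check failed.

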